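# Hang the strand clip on the beading board

## Robot

A 6-joint arm with a two-finger parallel gripper is mounted at the origin on the work surface. World frame = base frame: x ahead of the robot, y to its left, z up, the work surface at z = 0. Lengths are in m, angles in degrees, forces in N, time in s.
With the tool pointing down it reaches from about 0.325 to 0.775 m from the base axis. Payload 5.5 kg.
Tool frame: the origin (TCP) lies at the very end of the fingers, on their centre line; the grasp point (between the pads) lies 19 mm behind it; z points along the fingers, y is the line along which they close (so a half turn about z gives the same grasp; the last joint's range is limited). The gripper opens to 85 mm and grips with 20 to 120 N. Pads are 22 mm wide; open, the fingers measure 114 mm over their backs; the gripper's body (76 mm by 85 mm) begins 54 mm behind the grasp point. The pads swing forward as they close: fully open they stand 13 mm farther back than shut.
Start: joints at [-72.061, 5.22, 70.514, -0, 104.267, -3.249], TCP at [0.217, -0.559, 0.231] pointing down, gripper open.
Joint ranges: [-164.24, 164.24], [-49.07, 125.15], [9.68, 141.18], [-86.29, 266.29], [3.28, 154.24], [-151.56, 151.56]. Speed limits (degrees/s): [147.25, 147.25, 172.46, 180, 180, 180].

## Interface

Orientations are given as a 3x3 rotation matrix whose columns are the frame's x, y, z axes.
In Python, from cell import * gives the robot as it stands. The module is installed in compiled form; this text tells all that it offers.
- The arm moves only by the tool jog_arm, never from a script. Its argument "deltas" is a list of rows, each an object of numbers: "tx", "ty", "tz": the shift along the tool's x, y, z in m; "roll": the turn about the tool's z in degrees; "grip": the opening, from 0 (shut) to 1 (fully open). In form: [{"tx": .., "ty": .., "tz": .., "roll": .., "grip": ..}, ...]. A call has exactly 5 rows; each row is the pose to reach, as a shift and turn from the pose commanded when the call began, along the tool's axes at that moment; what a row does not reach only later rows make up. A row lasts 1/10 s, in which the tool goes at most 50 mm and 8.59 degrees, less where a joint would pass 70% of its speed; a pose out of reach is approached as far as the arm can. A call with a gripper value outside its range is refused whole. The fingers move at their own pace and stop on an object; "grip_force" is the grip in N (left out, the last holds). Time passes only in rows, so rows that repeat a pose let the fingers close, or fill a call up. It gives the time, the measured TCP pose, the force, the opening and the grip force at its end, in the units of the state.
- sense(): the state, without advancing time (a new reading comes with each control period).
- capture(name): name is "scene" or "side" or "wrist"; returns a dict with "frame" (400x640x3 uint8, red, green, blue), "fx", "fy", "cx", "cy" (pixels), "R" (3x3) and "t" (3): a world point X has camera coordinates R X + t. Camera axes: x right, y down, z forward; pixel columns grow to the right and rows downward; lengths in m; the calibration is good to about 2 mm. A picture is of the moment at which its call begins. There is no depth.
- hand_in(): hands the job in; it is judged then, once.
Trained networks look in a picture, given as the dict that the camera call returned (one of the last four; its "shot" number tells which), for a name from the list of things; names that differ only in an ending like _2 or _b are one class to them, and where a whole thing is asked for, a point or a joint stands for the part that bears it (a point fixed in the world has none). Each returns a list of dicts, best first, with "conf" (0 to 1); they miss things now and then, are a little off and sometimes report something else, mostly with a low value. They report only what shows in the picture. A call takes as long as a camera call. They do not tell look-alikes from the thing itself.
- find_in(picture, query): "position" ([x, y, z] in m, in world coordinates, good to about 4 mm: the middle of the surface that is visible of it).
- place_of(picture, query): "position" ([x, y, z] in m, in world coordinates, good to about 4 mm: a listed point, or the origin of a listed thing).
The state is a dict: "time": time; "joint_pos": joint angles; "qvel": joint speeds; "tau": joint torques, N m; "tool_pos": TCP position; "eef_rot": TCP orientation; "wrist_force": force on the tool from outside, world axes, zero at the start; "wrist_torque": the same for the moment, N m; "width": finger opening in m; "finger_force": force on a finger pad.
Only numpy, scipy, OpenCV 4.12 (cv2) and the standard library are available. Lean on these libraries where they do the work, as an engineer would, in place of code of your own. Each camera call takes 0.05 s, during which the arm holds its last target. There are 200 camera calls.

## Task

Pick up the pink plate by its upright wooden clip, slip the plate's keyhole over the brass headed stud on the sloping cork board so that it lies flat on the cork, then slide it straight down the slope until the stud is fully home at the end of the slot, and let go. The stud can be set anywhere along its short track, so feel for it gently and do not press or push hard on the board or the stud; leave the other things on the bench where they are.

Things in the scene. Friction and masses are not known exactly. Their poses are not given: they have to be found in the camera images.
- clip_plate: pink rigid plate 100 x 64 x 6 mm, about 0.16 kg, flat on the bench at the start, with an upright wooden clip near one end and a keyhole right through it. Origin: on its underside, midway across; the plate reaches from x = -55 to +45 mm and y = -32 to +32 mm; z is up out of its face.
- clip_grip (a point): point to grip: middle of the upright clip, 42 mm above the underside (plate x = -35, y = 0). The clip is solid, fixed to the plate: 22 mm along plate x, 12 mm along plate y, top 70 mm above the underside; its metal foot, 30 x 24 mm, reaches 12 mm above the underside. Grip across its 12 mm, firmly (about 80 N is fine). Site axes are the plate's.
- entry_hole (a point): centre of the keyhole's wide entry hole, on the underside (plate x = +8, y = 0, z = 0 mm). Eight-sided, 21 mm across flats; on its +x side it runs into a slot 11 mm wide, which ends at plate x = +34 mm.
- slot_end (a point): where the stud's centre is in the plate when fully home at the end of the slot, on the underside (plate x = +30, y = 0, z = 0 mm); 22 mm from entry_hole.
- board: cork-faced board 165 x 180 x 12 mm on a fixed dark stand, sloping 25 degrees from level, low edge towards the middle of the bench. Origin: on its top face at the middle of the stud's track, 66 mm above the bench; x runs up the slope, y level across it (to the left, looking up the slope), z out of the face. Face: x -105 to +60, y -90 to +90 mm. Sprung: it yields about 1 mm per 6 N along its z.
- track_mid (a point): middle of the stud's track (board origin). The brass stud stands square on the face at board x = 0, at an unmeasured y from -14 to +14 mm; clamped, it stays put under gentle force. Shank 8 mm thick; flat round head 16 mm wide, its underside 9 and top 13 mm above the face. Mount with plate x along board x; hole over head, flat on the board, slide 22 mm to board -x.
- clothes_peg: loose wooden clothes peg lying on the bench, 72 x 14 x 10 mm; not the upright one on the pink plate. To be left alone.
- pliers: round-nose pliers with pink handles lying on the bench, about 170 x 72 x 12 mm; origin at the underside of the pivot. To be left alone.
- jar_amber: amber glass bead jar with metal cap, diameter 48 mm, height 60 mm; origin centre of its underside. To be left alone.
- jar_green: green glass bead jar with metal cap, diameter 48 mm, height 60 mm; origin centre of its underside. To be left alone.
- spool: white spool wound with copper wire, diameter 44 mm, height 30 mm, standing on its end; origin centre of its underside. To be left alone.
- bead_dish: white bowl with a few beads, rim diameter 72 mm, height 28 mm; origin centre of its underside. To be left alone.
Not all that is in view belongs to the job. Leave any red look-alike of the part that bears board alone. Of the things shaped like the clip_plate, the pink one is meant.

How it is judged (in metres and radians):
On the way, in this order (a step that is already met when the one before it is completed fails the run):
1. the plate is lifted clear of the bench, held in the fingers (height (world z) of clip_plate above 0.04 m and contact force between the fingers and clip_plate above 1 N), for 0.2 s.
2. the entry hole is over the stud's head and the plate lies flat on the board, not yet slid down (z of slot_end in the frame of board between -0.003 and 0.003 m and angle between the z axis of clip_plate and the z axis of board, either way round below 0.07 rad and x of slot_end in the frame of board between 0.012 and 0.03 m and y of slot_end in the frame of board between -0.022 and 0.022 m), for 0.1 s.
At the end, for the whole second after the job is handed in: the plate lies flat on the board (within 3 mm and 4 degrees) with the stud at the end of the slot (slot_end within 4 mm of the stud's line along the slope, within the track across it), its length up and down the slope within about 8 degrees, released and at rest (z of slot_end in the frame of board between -0.003 and 0.003 m and angle between the z axis of clip_plate and the z axis of board, either way round below 0.07 rad and x of slot_end in the frame of board between -0.004 and 0.004 m and y of slot_end in the frame of board between -0.02 and 0.02 m and angle between the x axis of clip_plate and the x axis of board, either way round below 0.15 rad and linear speed of clip_plate below 0.01 m/s and contact force between the fingers and clip_plate below 0.1 N); the robot touches nothing.
It fails at once if the plate is pressed or pushed against the board or stud with more than 30 N (contact force between clip_plate and board above 30 N).
It fails at once if the robot itself pushes on the board or stud with more than 30 N (contact force between the arm and board above 30 N).
It fails at once if another thing on the bench is shifted by more than 25 mm (distance of any of clothes_peg, pliers, jar_amber, jar_green, spool, bead_dish from where it was at the start of the episode above 0.025 m).
It also fails if it takes over 64 s, if anything falls off the work surface, if the arm or the gripper's body presses on something with over 40 N, if the wrist force passes 120 N, or if a joint passes its speed limit or range.

## Working session

There is one attempt and no reset: what is moved stays moved. The work goes in short steps, Python scripts to look and compute and a tool call to move; the robot and the scene stay as the last step left them, time stands still between calls to the robot, and variables do not carry over. Pictures are saved under pics/ and viewed, at most 10 in all, crops included, and the job is handed in when it is done.

Besides the shell and the picture viewer there is one more tool, called after ">>>" as name(argument=value, ...) on one line, values as JSON. jog_arm: Moves the arm, as the interface text tells. Its arguments: {"type":"object","properties":{"deltas":{"type":"array","items":{"type":"object","properties":{"tx":{"type":"number"},"ty":{"type":"number"},"tz":{"type":"number"},"roll":{"type":"number"},"grip":{"type":"number"}}}},"grip_force":{"type":"number"}},"required":["deltas"]}

```bash
mkdir -p pics
python3 - <<'E'
from cell import *
import cv2,numpy as np
s=sense();print(s['time'],s['tool_pos'],s['eef_rot'],s['width'])
for n in ['scene','side']:
    p=capture(n);cv2.imwrite(f'pics/{n}0.png',p['frame'][:,:,::-1])
    print(n,p['fx'],p['cx'],p['cy'],np.round(p['R'],3).tolist(),np.round(p['t'],3).tolist())
    for q in ['clip_plate','clip_grip','entry_hole','slot_end','board','track_mid','clothes_peg','pliers','jar_amber','jar_green','spool','bead_dish']:
        for d in place_of(p,q)[:3]:
            X=np.array(d['position']);c=p['R']@X+p['t'];print(q,np.round(X,3),round(d['conf'],2),np.round([p['fx']*c[0]/c[2]+p['cx'],p['fy']*c[1]/c[2]+p['cy']]))
E
```

```text
0.0 [ 0.21678385 -0.55915447  0.23009953] [[ 9.32386629e-01  3.61462058e-01 -5.95138860e-04]
 [ 3.61462517e-01 -9.32384597e-01  1.95226017e-03]
 [ 1.50769674e-04 -2.03538167e-03 -9.99997917e-01]] 0.08556308604838296
scene 456.01862105049406 323.0649511233489 202.15037798903188 [[-0.564, 0.826, -0.022], [0.491, 0.313, -0.813], [-0.665, -0.469, -0.582]] [0.349, -0.149, 1.515]
clip_plate [ 0.412 -0.162  0.001] 0.94 [317. 203.]
clip_plate [ 0.549 -0.228 -0.006] 0.77 [269. 221.]
clip_grip [ 0.396 -0.2    0.04 ] 0.81 [309. 185.]
clip_grip [ 0.529 -0.254  0.042] 0.67 [265. 201.]
clip_grip [0.508 0.258 0.063] 0.58 [446. 260.]
entry_hole [ 0.554 -0.222  0.003] 0.92 [269. 220.]
entry_hole [ 0.412 -0.157 -0.003] 0.62 [319. 204.]
slot_end [ 0.417 -0.136 -0.002] 0.93 [324. 207.]
slot_end [ 0.567 -0.207 -0.003] 0.81 [271. 227.]
slot_end [ 0.669 -0.345  0.001] 0.22 [207. 228.]
board [0.214 0.298 0.069] 0.93 [504. 199.]
board [0.51  0.256 0.067] 0.58 [445. 259.]
track_mid [0.22  0.294 0.066] 0.92 [501. 201.]
track_mid [0.508 0.257 0.062] 0.74 [445. 260.]
clothes_peg [ 0.564 -0.207 -0.002] 0.47 [272.
[... 882 characters left out ...]
6  0.002] 0.89 [300. 236.]
slot_end [ 0.568 -0.202  0.001] 0.76 [362. 256.]
board [0.219 0.298 0.071] 0.98 [233. 111.]
board [0.509 0.26  0.068] 0.76 [331. 118.]
track_mid [0.216 0.299 0.067] 0.82 [232. 112.]
track_mid [0.513 0.257 0.062] 0.71 [332. 120.]
track_mid [ 0.379 -0.422  0.001] 0.66 [280. 342.]
clothes_peg [ 0.536 -0.03  -0.002] 0.6 [345. 205.]
clothes_peg [ 0.566 -0.2    0.   ] 0.58 [362. 256.]
pliers [ 0.741 -0.09   0.001] 0.85 [427. 219.]
jar_amber [ 0.41   0.001 -0.001] 0.64 [297. 198.]
jar_amber [ 0.659 -0.024 -0.   ] 0.49 [391. 202.]
jar_green [ 0.658 -0.024 -0.   ] 0.89 [391. 202.]
spool [ 0.376 -0.422  0.002] 0.8 [279. 342.]
bead_dish [ 0.673 -0.351  0.003] 0.78 [416. 308.]
```

View pics/scene0.png

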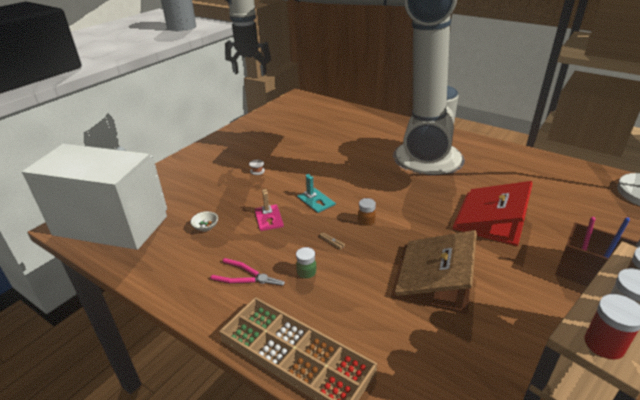

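View pics/side0.png

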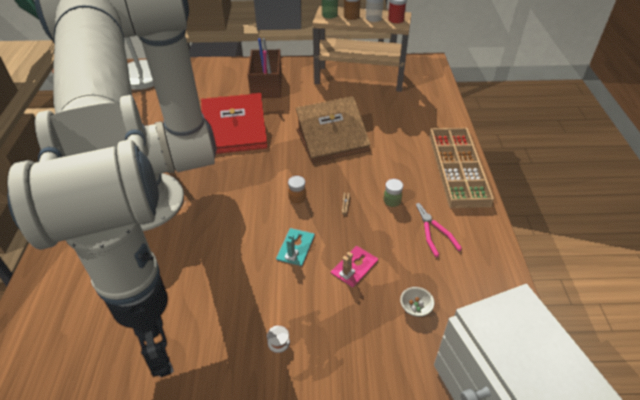

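The pink plate's clip is at scene (265,201) and side (346,264). The look-alikes are the teal plate at scene (316,200) / side (295,247), the loose peg at scene (331,241), and the red board at scene (497,210). The target board is the cork one at scene (437,265) / side (332,120). By the description I choose the pink plate and the cork board. Next I measure the board yaw and view a close crop.

```bash
cat > h.py <<'E'
from cell import *
import numpy as np,cv2,sys
def go(target,yaw=None):
    s=sense();R=np.array(s['eef_rot']);d=R.T@(np.array(target)-s['tool_pos'])
    y=np.degrees(np.arctan2(R[1,0],R[0,0]))
    print('t',s['time'],'tcp',np.round(s['tool_pos'],4),'yaw',round(y,2),'shift',np.round(d,4),'roll',None if yaw is None else round(-(yaw-y),2),'F',np.round(s['wrist_force'],1),'w',round(s['width'],4))
def proj(p,X):
    c=p['R']@np.array(X)+p['t'];return np.array([p['fx']*c[0]/c[2]+p['cx'],p['fy']*c[1]/c[2]+p['cy']])
def ray(p,uv,P0,n):
    d=p['R'].T@np.array([(uv[0]-p['cx'])/p['fx'],(uv[1]-p['cy'])/p['fy'],1.]);o=-p['R'].T@p['t']
    return o+d*(np.dot(n,np.array(P0)-o)/np.dot(n,d))
E
python3 - <<'E'
from h import *
p=capture('scene');q=capture('side')
a=cv2.resize(p['frame'][160:310,230:490],None,fx=3,fy=3,interpolation=2)[:,:780]
b=cv2.resize(q['frame'][90:290,260:460],None,fx=3,fy=3,interpolation=2)
cv2.imwrite('pics/c1.png',a[:,:,::-1]);cv2.imwrite('pics/c2.png',b[:,:,::-1])
go([.527,-.255,.23],51.3)
E
```

```text
t 1.4 tcp [ 0.2169 -0.5595  0.2313] yaw 21.19 shift [ 0.3992 -0.1718  0.0013] roll -30.11 F [0.3 0.8 0.7] w 0.0856
```

View pics/c2.png

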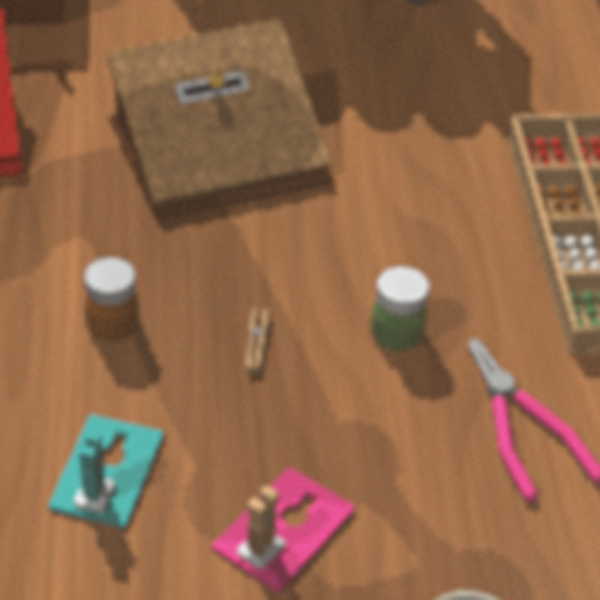

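The crop confirms the choice: pink plate with a wooden clip at (262,520), keyhole at (298,510). The cork board has face corners at (110,60), (283,22), (328,165) and (157,198), with the brass stud at (216,82). Moving above the clip.

>>> jog_arm(deltas=[{"tx":0.045,"ty":-0.02,"tz":0,"roll":-6,"grip":1},{"tx":0.09,"ty":-0.04,"tz":0,"roll":-12,"grip":1},{"tx":0.135,"ty":-0.06,"tz":0,"roll":-18,"grip":1},{"tx":0.18,"ty":-0.08,"tz":0,"roll":-24,"grip":1},{"tx":0.22,"ty":-0.095,"tz":0,"roll":-30,"grip":1}])

```text
time: 1.9
tool_pos: [0.3889, -0.3894, 0.2317]
eef_rot: [[0.623, 0.782, 0.001], [0.782, -0.623, -0.0], [0.0, 0.001, -1.0]]
wrist_force: [0.0, -1.1, 0.5]
width: 0.0853
finger_force: 0.0
```

Run:
```python
from h import *
q=capture('side')
P0=np.array([.51,.257,.066])
C=[np.array(c)/3+[260,90] for c in [(110,60),(283,22),(328,165),(157,198)]]
S=np.array([216,82])/3+[260,90]
yaw=np.radians(100)
for i in range(6):
    n=np.array([-np.cos(yaw)*np.sin(np.radians(25)),-np.sin(yaw)*np.sin(np.radians(25)),np.cos(np.radians(25))])
    w=[ray(q,c,P0,n) for c in C]; up=(w[0]-w[3]+w[1]-w[2])/2; ac=(w[0]-w[1]+w[3]-w[2])/2
    yaw=np.arctan2(up[1],up[0])
print(np.degrees(yaw),np.linalg.norm(up),np.linalg.norm(ac),np.degrees(np.arctan2(ac[1],ac[0]))-90,'ctr',np.mean(w,0))
h=P0+n*.011
print('stud head',ray(q,S,h,n)-n*.013)
go([.527,-.255,.23],51.3)
```

```text
106.08769111116345 0.15739587168652464 0.17618779434216197 -253.4507451031423 ctr [0.5159863  0.23443967 0.05511839]
stud head [0.51091135 0.25711428 0.06372668]
t 1.95 tcp [ 0.3933 -0.3854  0.2316] yaw 52.08 shift [0.1851 0.0253 0.0025] roll 0.78 F [2.2 3.  0.2] w 0.0855
```

>>> jog_arm(deltas=[{"tx":0.04,"ty":0.006,"tz":0,"roll":0.8,"grip":1},{"tx":0.08,"ty":0.012,"tz":0,"roll":0.8,"grip":1},{"tx":0.115,"ty":0.018,"tz":0,"roll":0.8,"grip":1},{"tx":0.13,"ty":0.022,"tz":0,"roll":0.8,"grip":1},{"tx":0.135,"ty":0.025,"tz":0,"roll":0.8,"grip":1}])

```text
time: 2.45
tool_pos: [0.4926, -0.301, 0.2312]
eef_rot: [[0.636, 0.772, -0.0], [0.772, -0.636, 0.0], [-0.0, -0.0, -1.0]]
wrist_force: [-0.7, -0.4, 0.5]
width: 0.0856
finger_force: 0.0
```

Run:
```python
from h import *
p=capture('wrist');cv2.imwrite('pics/w1.png',p['frame'][:,:,::-1])
for q in ['clip_plate','clip_grip','entry_hole','slot_end']:
    for d in place_of(p,q)[:2]: print(q,np.round(d['position'],4),round(d['conf'],2),np.round(proj(p,d['position'])))
print(np.round(p['R'],3).tolist(),np.round(-p['R'].T@p['t'],3))
go([.527,-.255,.13],51.3)
```

```text
clip_plate [ 0.5486 -0.2275  0.0031] 0.9 [316.  87.]
clip_plate [ 0.4092 -0.1608  0.0037] 0.83 [186. 121.]
clip_grip [ 0.401  -0.1985  0.0426] 0.78 [192. 156.]
clip_grip [ 0.5234 -0.255   0.0426] 0.64 [314. 123.]
entry_hole [ 0.5583 -0.2231  0.0018] 0.96 [320.  78.]
entry_hole [ 0.412  -0.1576  0.0023] 0.73 [187. 118.]
slot_end [ 5.666e-01 -2.035e-01  3.000e-04] 0.77 [314.  59.]
slot_end [ 4.177e-01 -1.355e-01 -3.000e-04] 0.63 [177.  99.]
[[0.771, -0.636, 0.0], [-0.609, -0.737, 0.293], [-0.186, -0.226, -0.956]] [ 0.541 -0.244  0.374]
t 2.7 tcp [ 0.4909 -0.303   0.2313] yaw 50.28 shift [ 0.0601 -0.0029  0.1013] roll -1.02 F [-0.3  0.1 -0. ] w 0.0855
```

View pics/w1.png

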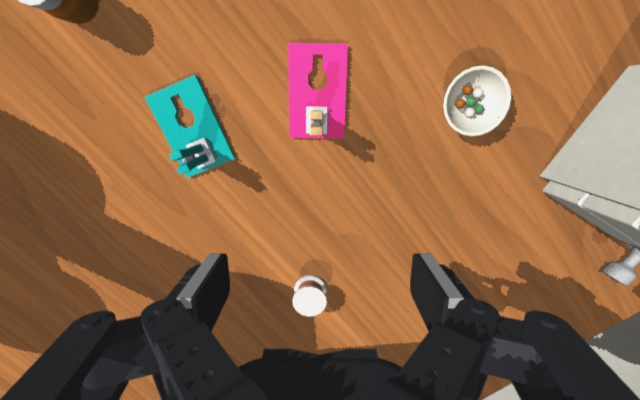

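Wrist view: pink plate at (318,90) with its wooden clip at (316,121), teal plate at (190,125), spool at (310,295). Refine the plate pose from its outline.

Run:
```python
from h import *
p=capture('wrist');f=p['frame'].astype(int)
m=((f[...,0]>150)&(f[...,1]<110)&(f[...,2]>80)&(f[...,0]-f[...,1]>100)).astype(np.uint8)
c=max(cv2.findContours(m,0,1)[0],key=cv2.contourArea)
W=np.array([ray(p,u,[0,0,.006],[0,0,1])[:2] for u in c[:,0]],np.float32)
r=cv2.minAreaRect(W*1000);print(r)
b=cv2.boxPoints(r)/1000;print(np.round(b,4))
e=b[1]-b[0];e2=b[2]-b[1];L=e if np.linalg.norm(e)>np.linalg.norm(e2) else e2
if L@[1,1]<0:L=-L
u=L/np.linalg.norm(L);ctr=np.array(r[0])/1000
g=ctr-.030*u;print('yaw',np.degrees(np.arctan2(u[1],u[0])),'clip',g,'slot_end',ctr+.035*u)
go([*g,.13],np.degrees(np.arctan2(u[1],u[0])))
```

```text
((546.200439453125, -232.286376953125), (100.8357925415039, 64.82649993896484), 49.5272331237793)
[[ 0.4888 -0.2496]
 [ 0.5381 -0.2917]
 [ 0.6036 -0.215 ]
 [ 0.5543 -0.1729]]
yaw 49.527218 clip [ 0.52672784 -0.25510781] slot_end [ 0.56891847 -0.20566137]
t 2.75 tcp [ 0.4909 -0.3029  0.2313] yaw 50.28 shift [ 0.0597 -0.003   0.1013] roll 0.75 F [-0.1  0.4  0.1] w 0.0855
```

>>> jog_arm(deltas=[{"tx":0.02,"ty":-0.001,"tz":0.02,"roll":0.7,"grip":1},{"tx":0.04,"ty":-0.002,"tz":0.05,"roll":0.7,"grip":1},{"tx":0.06,"ty":-0.003,"tz":0.08,"roll":0.7,"grip":1},{"tx":0.06,"ty":-0.003,"tz":0.11,"roll":0.7,"grip":1},{"tx":0.06,"ty":-0.003,"tz":0.13,"roll":0.7,"grip":1}])

```text
time: 3.25
tool_pos: [0.5266, -0.2536, 0.0987]
eef_rot: [[0.647, 0.762, -0.002], [0.762, -0.647, 0.001], [-0.001, -0.003, -1.0]]
wrist_force: [-0.3, -0.8, -1.0]
width: 0.0854
finger_force: 0.0
```

Run:
```python
from h import *
go([.5267,-.2551,.023],49.5)
```

```text
t 3.25 tcp [ 0.5266 -0.2536  0.0987] yaw 49.67 shift [-0.001   0.0013  0.0756] roll 0.17 F [-0.3 -0.8 -1. ] w 0.0854
```

>>> jog_arm(deltas=[{"tx":0,"ty":0,"tz":0.025,"roll":0,"grip":1},{"tx":0,"ty":0,"tz":0.05,"roll":0,"grip":1},{"tx":0,"ty":0,"tz":0.07,"roll":0,"grip":1},{"tx":0,"ty":0,"tz":0.077,"roll":0,"grip":1},{"tx":0,"ty":0,"tz":0.077,"roll":0,"grip":1}])

```text
time: 3.75
tool_pos: [0.5266, -0.254, 0.0232]
eef_rot: [[0.648, 0.762, -0.002], [0.762, -0.648, 0.001], [-0.001, -0.002, -1.0]]
wrist_force: [0.1, 1.2, 0.8]
width: 0.0854
finger_force: 0.0
```

>>> jog_arm(deltas=[{"grip":0.0},{"grip":0},{"grip":0},{"grip":0},{"grip":0}], grip_force=80)

```text
invalid input
```

>>> jog_arm(deltas=[{"tx":0,"ty":0,"tz":0,"roll":0,"grip":0},{"tx":0,"ty":0,"tz":0,"roll":0,"grip":0},{"tx":0,"ty":0,"tz":0,"roll":0,"grip":0},{"tx":0,"ty":0,"tz":0,"roll":0,"grip":0},{"tx":0,"ty":0,"tz":0,"roll":0,"grip":0}], grip_force=80)

```text
time: 4.25
tool_pos: [0.5278, -0.2537, 0.0247]
eef_rot: [[0.647, 0.763, 0.0], [0.763, -0.647, -0.0], [0.0, 0.001, -1.0]]
wrist_force: [-2.3, 1.9, 1.8]
width: 0.0123
finger_force: 0.1
```

>>> jog_arm(deltas=[{"tx":0,"ty":0,"tz":0,"roll":0,"grip":0},{"tx":0,"ty":0,"tz":0,"roll":0,"grip":0},{"tx":0,"ty":0,"tz":0,"roll":0,"grip":0},{"tx":0,"ty":0,"tz":-0.005,"roll":0,"grip":0},{"tx":0,"ty":0,"tz":-0.015,"roll":0,"grip":0}], grip_force=80)

```text
time: 4.75
tool_pos: [0.5267, -0.2531, 0.0381]
eef_rot: [[0.647, 0.763, -0.003], [0.763, -0.647, 0.002], [-0.001, -0.003, -1.0]]
wrist_force: [0.4, 0.5, -1.5]
width: 0.0113
finger_force: 77.8
```

>>> jog_arm(deltas=[{"tx":0,"ty":0,"tz":-0.03,"roll":0,"grip":0},{"tx":0,"ty":0,"tz":-0.07,"roll":0,"grip":0},{"tx":0,"ty":0,"tz":-0.11,"roll":0,"grip":0},{"tx":0,"ty":0,"tz":-0.15,"roll":0,"grip":0},{"tx":0,"ty":0,"tz":-0.18,"roll":0,"grip":0}], grip_force=80)

```text
time: 5.25
tool_pos: [0.5278, -0.2538, 0.2231]
eef_rot: [[0.647, 0.762, 0.003], [0.762, -0.647, -0.002], [0.001, 0.003, -1.0]]
wrist_force: [1.0, 0.1, -1.3]
width: 0.0113
finger_force: 77.9
```

Run:
```python
from h import *
p=capture('wrist');cv2.imwrite('pics/w2.png',p['frame'][:,:,::-1])
go([.52,.05,.23],106)
print(sense()['finger_force'])
```

```text
t 5.3 tcp [ 0.5289 -0.2544  0.2287] yaw 49.69 shift [ 0.2263 -0.2038 -0.003 ] roll -56.31 F [-0.2  1.2  3. ] w 0.0111
78.10606241226196
```

View pics/w2.png

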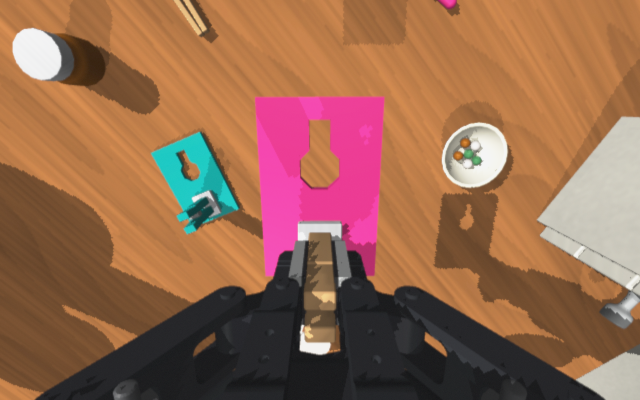

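Plate held square, with the keyhole visible at (320,163). On to the board.

>>> jog_arm(deltas=[{"tx":0.027,"ty":-0.023,"tz":0,"roll":-6,"grip":0},{"tx":0.054,"ty":-0.046,"tz":0,"roll":-12,"grip":0},{"tx":0.081,"ty":-0.069,"tz":0,"roll":-18,"grip":0},{"tx":0.108,"ty":-0.092,"tz":0,"roll":-24,"grip":0},{"tx":0.135,"ty":-0.115,"tz":0,"roll":-30,"grip":0}])

```text
time: 5.8
tool_pos: [0.5269, -0.075, 0.2192]
eef_rot: [[0.175, 0.985, -0.0], [0.985, -0.175, 0.0], [0.0, -0.0, -1.0]]
wrist_force: [0.6, -0.3, -1.5]
width: 0.0111
finger_force: 78.2
```

Run:
```python
from h import *
go([.53,.10,.23],106)
```

```text
t 5.8 tcp [ 0.5269 -0.075   0.2192] yaw 79.92 shift [ 0.1728 -0.0276 -0.0108] roll -26.08 F [ 0.6 -0.3 -1.5] w 0.0111
```

>>> jog_arm(deltas=[{"tx":0.035,"ty":-0.006,"tz":-0.004,"roll":-6,"grip":0},{"tx":0.07,"ty":-0.012,"tz":-0.008,"roll":-12,"grip":0},{"tx":0.105,"ty":-0.018,"tz":-0.01,"roll":-18,"grip":0},{"tx":0.14,"ty":-0.024,"tz":-0.01,"roll":-24,"grip":0},{"tx":0.17,"ty":-0.028,"tz":-0.01,"roll":-26,"grip":0}])

```text
time: 6.3
tool_pos: [0.5298, 0.0977, 0.2294]
eef_rot: [[-0.274, 0.962, 0.0], [0.962, 0.274, 0.0], [0.0, 0.0, -1.0]]
wrist_force: [0.3, -0.2, -0.8]
width: 0.0112
finger_force: 78.2
```

>>> jog_arm(deltas=[{"tx":0,"ty":0,"tz":0,"roll":0,"grip":0},{"tx":0,"ty":0,"tz":0,"roll":0,"grip":0},{"tx":0,"ty":0,"tz":0,"roll":0,"grip":0},{"tx":0,"ty":0,"tz":0,"roll":0,"grip":0},{"tx":0,"ty":0,"tz":0,"roll":0,"grip":0}])

```text
time: 6.8
tool_pos: [0.5303, 0.095, 0.2293]
eef_rot: [[-0.269, 0.963, 0.0], [0.963, 0.269, -0.0], [-0.0, -0.0, -1.0]]
wrist_force: [-0.5, 0.2, -1.6]
width: 0.0109
finger_force: 78.2
```

Run:
```python
from h import *
p=capture('wrist');cv2.imwrite('pics/w3.png',p['frame'][:,:,::-1]);np.savez('w3.npz',**p)
for d in place_of(p,'track_mid')[:2]: print(np.round(d['position'],4),round(d['conf'],2),np.round(proj(p,d['position'])))
go([.53,.10,.23],106)
```

```text
t 6.9 tcp [0.5303 0.0953 0.2293] yaw 105.62 shift [ 0.0046  0.001  -0.0007] roll -0.38 F [-0.5  0.6 -1.4] w 0.0109
```

View pics/w3.png

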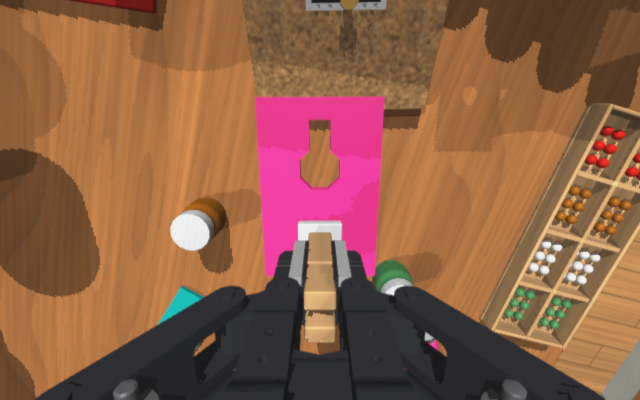

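The view shows the stud at (349,3) at the top edge, the track plate from (306,5) to (385,5), and the cork aligned with the tool to about 1°. Moving up and forward for a better look.

>>> jog_arm(deltas=[{"tx":0.015,"ty":0,"tz":-0.015,"roll":0,"grip":0},{"tx":0.03,"ty":0,"tz":-0.03,"roll":0,"grip":0},{"tx":0.045,"ty":0,"tz":-0.04,"roll":0,"grip":0},{"tx":0.05,"ty":0,"tz":-0.05,"roll":0,"grip":0},{"tx":0.05,"ty":0,"tz":-0.05,"roll":0,"grip":0}])

```text
time: 7.4
tool_pos: [0.5169, 0.1455, 0.2819]
eef_rot: [[-0.273, 0.962, 0.004], [0.962, 0.273, 0.001], [-0.0, 0.004, -1.0]]
wrist_force: [-0.8, -1.1, -1.0]
width: 0.0108
finger_force: 78.2
```

Run:
```python
from h import *
p=capture('wrist');cv2.imwrite('pics/w4.png',p['frame'][:,:,::-1]);np.savez('w4.npz',**p)
for d in place_of(p,'track_mid')[:2]+place_of(p,'board')[:2]: print(np.round(d['position'],4),round(d['conf'],2),np.round(proj(p,d['position'])))
go([.53,.10,.23],106)
```

```text
[0.5034 0.2607 0.0619] 0.75 [335.  64.]
[ 0.4078  0.0014 -0.0053] 0.49 [222. 232.]
[0.5101 0.2587 0.065 ] 0.78 [341.  68.]
[ 6.578e-01 -1.970e-02  6.000e-04] 0.42 [377. 285.]
t 7.55 tcp [0.5167 0.144  0.2788] yaw 105.69 shift [-0.0459  0.0009  0.0488] roll -0.31 F [-0.4 -0.5 -1.2] w 0.011
```

View pics/w4.png

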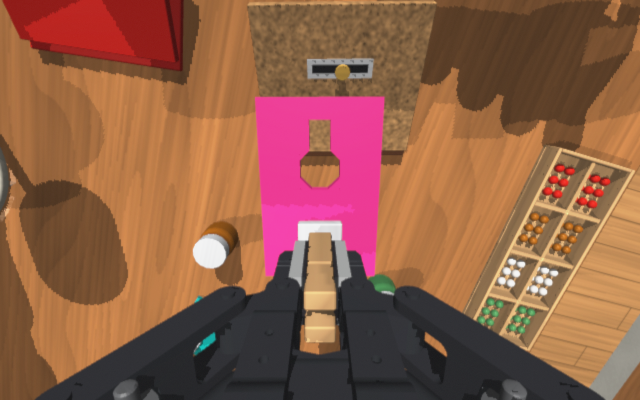

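The whole top of the board shows: top corners (249,4) and (436,2), track plate centre (340,69), brass head (343,71). Working these out now.

Run:
```python
from h import *
p=dict(np.load('w4.npz'));f=p['frame']
hsv=cv2.cvtColor(f,cv2.COLOR_RGB2HSV).astype(int)
roi=np.zeros((400,640),bool);roi[55:88,325:362]=1
m=roi&(hsv[...,0]>15)&(hsv[...,0]<30)&(hsv[...,1]>120)&(hsv[...,2]>90)
r=roi*0;
ys,xs=np.nonzero(m);print('brass',xs.mean(),ys.mean(),xs.min(),xs.max(),ys.min(),ys.max(),len(xs))
g=np.zeros((400,640),bool);g[50:85,295:385]=1
t=g&(hsv[...,1]<60)&(hsv[...,2]>110);ys,xs=np.nonzero(t);print('track',xs.min(),xs.max(),ys.min(),ys.max());tc=[(xs.min()+xs.max())/2,(ys.min()+ys.max())/2]
print('\n'.join(''.join('#' if m[i,j] else ('t' if t[i,j] else '.') for j in range(300,380)) for i in range(56,84)))
up=np.array([0,0,1.])
O=ray(p,tc,[0,0,.066],up);print('track mid',O)
A=ray(p,(249,4),[0,0,.0914],up);B=ray(p,(436,2),[0,0,.0914],up)
d=B-A;print('top edge',A,B,np.linalg.norm(d),'yaw',np.degrees(np.arctan2(d[1],d[0]))+90)
```

```text
brass 343.4654088050315 74.41823899371069 326 361 55 87 318
track 307 373 58 78
................................#.#......#.#......##.###..#.....................
.................................................#..............................
....................................................ttttttttttttttttttttt.......
.......ttttttttttttttttttttttttttttttttttttttttttttttttttttttttttttttttttt......
.......ttttttttttttttttttttttttttttttttttttttttttttttttttttttttttttttttttt......
.......tttttttttttttttttttttttttttttttttttttttttttttttttttttttttttttttttt.......
.......tttttttttttttttttttttttttttttttttttttttttttttttttttttttttttttttttt.......
.......tttttttttttttttttttttttttttttttttttttttttttttttttttttttttttttttttt.......
.......ttttttttttttttttttttttttttttttttt......t.....................ttttt.......
.......ttttt...........................########.....................ttttt.......
.......ttttt.........................###########....................ttttt.......
.......ttttt........................#############...................ttttt.......
.......ttttt........................############
[... 714 characters left out ...]
ttt.##########.tttttttttttttttttttttttt........
........tttttttttttttttttttttttttttt.##########...ttttttttttttt......tt.........
.....................................###########................................
............................#.........########.#......#.###.....................
..........................##..####......####.####...#.##...##...................
...............................#.##.#..##.....###...#....#..#...................
...........................#..#....###..#......#.#...#####.#.#..................
track mid [0.50905404 0.25816702 0.066     ]
top edge [0.40953357 0.28529091 0.0914    ] [0.57841593 0.33497427 0.0914    ] 0.17603887967464885 yaw 106.39331216819343
```

```bash
cat >> h.py <<'E'
psi=np.radians(106.3);S,C=np.sin(np.radians(25)),np.cos(np.radians(25))
bx=np.array([np.cos(psi)*C,np.sin(psi)*C,S]);by=np.array([-np.sin(psi),np.cos(psi),0]);bn=np.cross(bx,by)
O=np.array([.509,.258,.066])
B=np.stack([bx,by,bn],1)
E
python3 - <<'E'
from h import *
p=dict(np.load('w4.npz'))
H=ray(p,(342.3,71.5),O+.013*bn,bn);print('head in board',B.T@(H-O))
T=ray(p,(340,68.5),O,bn);print('track',B.T@(T-O))
for n,u in [('A',(249,4)),('B',(436,2))]: print(n,B.T@(ray(p,u,O,bn)-O))
tcp=np.array([.5167,.144,.2788]);yaw=np.radians(105.7)
x=np.array([np.cos(yaw),np.sin(yaw),0]);y=np.array([-x[1],x[0],0]);z=np.array([0,0,1.])
o=tcp-z*.023+x*.035   # plate origin underside
for nm,a,b,c in [('hole top far',8+10.5,5.5,6),('hole near flat',-2.5,0,6),('hole left',8,10.5,6),('hole right',8,-10.5,6),('cornL',45,32,6),('cornR',45,-32,6),('slotendtop',34,0,6)]:
    print(nm,np.round(proj(p,o+x*a/1e3+y*b/1e3+z*c/1e3),1))
im=p['frame'][85:285,240:400]; cv2.imwrite('pics/hole.png',cv2.resize(im,None,fx=3.,fy=3.,interpolation=0)[:,:,::-1])
E
```

```text
head in board [ 0.00112782 -0.00170941  0.013     ]
track [-3.70135538e-04 -1.14238177e-04 -3.23634348e-17]
A [ 5.97491319e-02  8.78374122e-02 -6.93889390e-17]
B [ 6.00301069e-02 -8.82400155e-02  2.08166817e-17]
hole top far [307.3 147.7]
hole near flat [317.8 186.6]
hole left [298.1 167.5]
hole right [337.5 167.5]
cornL [253.5  94.2]
cornR [382.   94.4]
slotendtop [317.8 117.1]
```

View pics/hole.png

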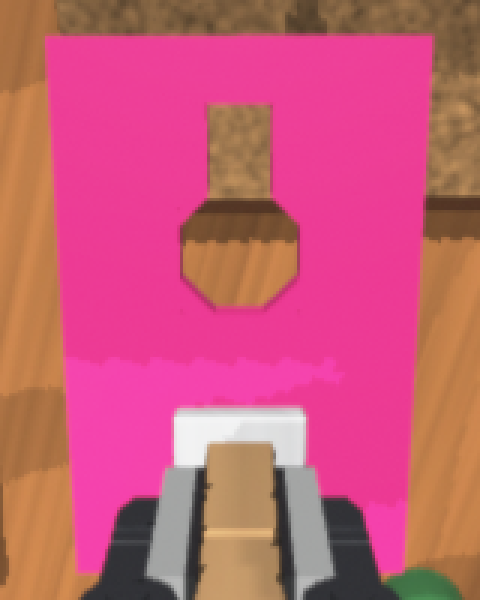

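```bash
cat >> h.py <<'E'
hx=np.array([np.cos(psi),np.sin(psi),0]);zz=np.array([0,0,1.])
def tcp_pre(th,xe=.040,yb=.050):
    t=np.radians(th);E=O+xe*bx+yb*by
    return E+hx*(-.080*np.cos(t)-.042*np.sin(t))+zz*(-.080*np.sin(t)+.042*np.cos(t)-.019)
def tcp_flat(xo,yb,h=0):  # plate origin at board (xo,yb,h), tilted flat
    return O+B@np.array([xo-.035,yb,h+.042])-zz*.019+hx*.0008
E
python3 - <<'E'
from h import *
go(tcp_pre(0)+.012*zz,106.3)
b=tcp_pre(0)
for th in [0,8,16,25]: d=tcp_pre(th)-b;print(th,np.round([d@hx,d[2]],4))
E
```

```text
t 7.55 tcp [0.5167 0.144  0.2788] yaw 105.69 shift [ 0.0676 -0.026   0.1609] roll -0.61 F [-0.4 -0.5 -1.2] w 0.011
0 [0. 0.]
8 [-0.0051 -0.0115]
16 [-0.0085 -0.0237]
25 [-0.0103 -0.0377]
```

>>> jog_arm(deltas=[{"tx":0.025,"ty":-0.01,"tz":0.02,"roll":-0.6,"grip":0},{"tx":0.05,"ty":-0.02,"tz":0.05,"roll":-0.6,"grip":0},{"tx":0.068,"ty":-0.026,"tz":0.09,"roll":-0.6,"grip":0},{"tx":0.068,"ty":-0.026,"tz":0.13,"roll":-0.6,"grip":0},{"tx":0.068,"ty":-0.026,"tz":0.155,"roll":-0.6,"grip":0}], grip_force=35)

```text
time: 8.05
tool_pos: [0.4714, 0.2019, 0.1197]
eef_rot: [[-0.281, 0.96, -0.005], [0.96, 0.281, -0.002], [-0.001, -0.005, -1.0]]
wrist_force: [-0.4, 0.3, -1.8]
width: 0.0112
finger_force: 78.1
```

>>> jog_arm(deltas=[{"tx":0,"ty":0,"tz":0.001,"roll":0,"grip":0},{"tx":0,"ty":0,"tz":0.003,"roll":0,"grip":0},{"tx":0,"ty":0,"tz":0.005,"roll":0,"grip":0},{"tx":0,"ty":0,"tz":0.006,"roll":0,"grip":0},{"tx":0,"ty":0,"tz":0.006,"roll":0,"grip":0}])

```text
time: 8.55
tool_pos: [0.4739, 0.2025, 0.1196]
eef_rot: [[-0.28, 0.96, 0.002], [0.96, 0.28, 0.001], [0.0, 0.002, -1.0]]
wrist_force: [-0.5, 0.0, -1.0]
width: 0.0108
finger_force: 78.1
```

Run:
```python
from h import *
go(tcp_pre(0),106.3)
```

```text
t 8.55 tcp [0.4739 0.2025 0.1196] yaw 106.27 shift [-0.0004 -0.0008  0.0137] roll -0.03 F [-0.5  0.  -1. ] w 0.0108
```

>>> jog_arm(deltas=[{"tx":0,"ty":0,"tz":0.004,"roll":0,"grip":0},{"tx":0,"ty":0,"tz":0.008,"roll":0,"grip":0},{"tx":0,"ty":0,"tz":0.011,"roll":0,"grip":0},{"tx":0,"ty":0,"tz":0.013,"roll":0,"grip":0},{"tx":0,"ty":0,"tz":0.015,"roll":0,"grip":0}], grip_force=30)

```text
time: 9.05
tool_pos: [0.4734, 0.2027, 0.1042]
eef_rot: [[-0.281, 0.96, 0.001], [0.96, 0.281, 0.001], [0.001, 0.001, -1.0]]
wrist_force: [-2.2, -1.5, 7.7]
width: 0.0108
finger_force: 79.5
```

>>> jog_arm(deltas=[{"tx":0,"ty":0,"tz":0,"roll":0,"grip":0},{"tx":-0.001,"ty":0,"tz":0.001,"roll":0,"grip":0},{"tx":-0.001,"ty":0,"tz":0.002,"roll":0,"grip":0},{"tx":-0.001,"ty":0,"tz":0.003,"roll":0,"grip":0},{"tx":-0.001,"ty":0,"tz":0.003,"roll":0,"grip":0}], grip_force=30)

```text
time: 9.55
tool_pos: [0.4743, 0.2018, 0.1027]
eef_rot: [[-0.281, 0.96, 0.003], [0.96, 0.281, 0.001], [0.001, 0.003, -1.0]]
wrist_force: [-1.4, -2.0, 10.3]
width: 0.0111
finger_force: 79.4
```

>>> jog_arm(deltas=[{"tx":-0.001,"ty":0,"tz":0.001,"roll":0,"grip":0},{"tx":-0.001,"ty":0,"tz":0.002,"roll":0,"grip":0},{"tx":-0.001,"ty":0,"tz":0.002,"roll":0,"grip":0},{"tx":-0.001,"ty":0,"tz":0.003,"roll":0,"grip":0},{"tx":-0.001,"ty":0,"tz":0.003,"roll":0,"grip":0}], grip_force=20)

```text
time: 10.05
tool_pos: [0.4749, 0.2006, 0.1]
eef_rot: [[-0.28, 0.96, 0.004], [0.96, 0.28, 0.001], [-0.0, 0.004, -1.0]]
wrist_force: [-1.2, -4.2, 10.6]
width: 0.0111
finger_force: 79.4
```

Run:
```python
from h import *
go(tcp_pre(0),106.3);s=sense();print(s['wrist_torque'],{k:v for k,v in s.items() if 'grip' in k or 'finger' in k})
p=capture('side');cv2.imwrite('pics/s2.png',cv2.resize(p['frame'][80:190,240:400],None,fx=5,fy=5,interpolation=2)[:,:,::-1])
```

```text
t 10.05 tcp [0.4749 0.2006 0.1   ] yaw 106.28 shift [ 0.0018 -0.0011 -0.0059] roll -0.02 F [-1.2 -4.2 10.6] w 0.0111
[0.13935567 0.64175506 0.26766971] {'finger_force': 79.36969041824341}
```

View pics/s2.png

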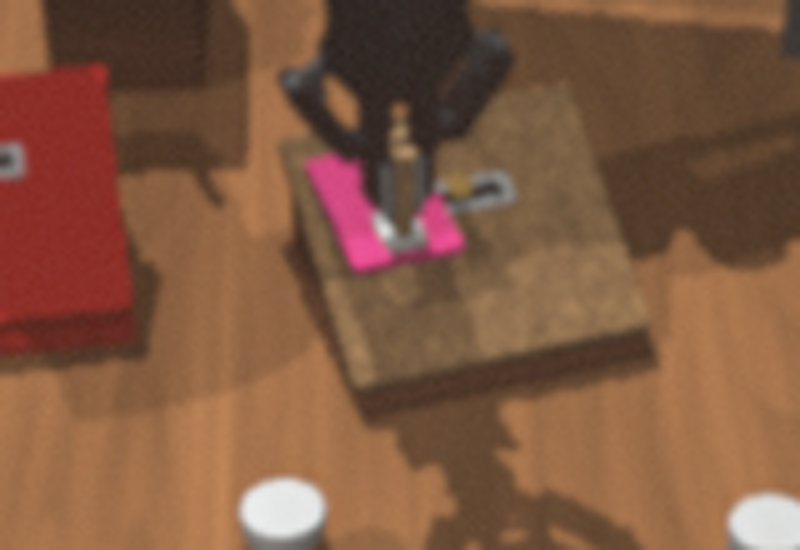

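The plate's far edge is resting on the cork left of the stud (stud at (460,185), plate about (390,230)), and the force has levelled near 10 N, so it is pivoting in the grip. I continue along the tilting arc.

>>> jog_arm(deltas=[{"tx":-0.001,"ty":0,"tz":0.002,"roll":0,"grip":0},{"tx":-0.001,"ty":0,"tz":0.004,"roll":0,"grip":0},{"tx":-0.002,"ty":0,"tz":0.005,"roll":0,"grip":0},{"tx":-0.003,"ty":0,"tz":0.007,"roll":0,"grip":0},{"tx":-0.003,"ty":0,"tz":0.008,"roll":0,"grip":0}])

```text
time: 10.6
tool_pos: [0.4758, 0.1972, 0.0917]
eef_rot: [[-0.28, 0.96, 0.004], [0.96, 0.28, 0.0], [-0.001, 0.004, -1.0]]
wrist_force: [0.3, -4.7, 9.4]
width: 0.011
finger_force: 77.9
```

```bash
cat >> h.py <<'E'
def plate_px(p,save=None):
    f=p['frame'].astype(int)
    m=((f[...,0]>120)&(f[...,0]-f[...,1]>80)&(f[...,2]-f[...,1]>40)).astype(np.uint8);m[290:]=0
    c=max(cv2.findContours(m,0,1)[0],key=cv2.contourArea)[:,0]
    out=[]
    s=c[:,0]+0
    for sg in (1,-1): out.append(c[np.argmin(sg*c[:,0]+c[:,1])])
    return np.array(out),m
E
python3 - <<'E'
from h import *
go(tcp_pre(25),106.3)
p=capture('wrist');print(plate_px(p)[0])
print(plate_px(dict(np.load('w4.npz')))[0])
E
```

```text
t 10.6 tcp [0.4758 0.1972 0.0917] yaw 106.26 shift [-0.005  -0.0012  0.0236] roll -0.04 F [ 0.3 -4.7  9.4] w 0.011
[[249  85]
 [388  85]]
[[255  97]
 [383  97]]
```

Pivoting is confirmed: the far edge grew from 128 to 139 px. Continuing.

>>> jog_arm(deltas=[{"tx":-0.001,"ty":0,"tz":0.002,"roll":0,"grip":0},{"tx":-0.001,"ty":0,"tz":0.004,"roll":0,"grip":0},{"tx":-0.002,"ty":0,"tz":0.006,"roll":0,"grip":0},{"tx":-0.002,"ty":0,"tz":0.008,"roll":0,"grip":0},{"tx":-0.002,"ty":0,"tz":0.01,"roll":0,"grip":0}])

```text
time: 11.15
tool_pos: [0.4766, 0.1946, 0.0818]
eef_rot: [[-0.28, 0.96, 0.004], [0.96, 0.28, -0.001], [-0.003, 0.003, -1.0]]
wrist_force: [-1.0, -9.1, 10.7]
width: 0.0112
finger_force: 76.3
```

>>> jog_arm(deltas=[{"tx":0,"ty":0,"tz":0.002,"roll":0,"grip":0},{"tx":-0.001,"ty":0,"tz":0.004,"roll":0,"grip":0},{"tx":-0.001,"ty":0,"tz":0.006,"roll":0,"grip":0},{"tx":-0.002,"ty":0,"tz":0.007,"roll":0,"grip":0},{"tx":-0.002,"ty":0,"tz":0.008,"roll":0,"grip":0}])

```text
time: 11.65
tool_pos: [0.4771, 0.1931, 0.0736]
eef_rot: [[-0.28, 0.96, 0.004], [0.96, 0.28, -0.001], [-0.001, 0.003, -1.0]]
wrist_force: [1.0, -9.1, 8.8]
width: 0.0114
finger_force: 74.8
```

Run:
```python
from h import *
go(tcp_pre(25),106.3);print(sense()['wrist_torque'])
p=capture('wrist');print(plate_px(p)[0])
```

```text
t 11.65 tcp [0.4771 0.1931 0.0736] yaw 106.25 shift [-0.0006 -0.0012  0.0054] roll -0.05 F [ 1.  -9.1  8.8] w 0.0114
[-0.6481522   0.23488877  0.1866757 ]
[[240  71]
 [397  70]]
```

>>> jog_arm(deltas=[{"tx":0,"ty":0,"tz":0.001,"roll":0,"grip":0},{"tx":0,"ty":0,"tz":0.002,"roll":0,"grip":0},{"tx":0,"ty":0,"tz":0.003,"roll":0,"grip":0},{"tx":0,"ty":0,"tz":0.004,"roll":0,"grip":0},{"tx":0,"ty":0,"tz":0.005,"roll":0,"grip":0}])

```text
time: 12.2
tool_pos: [0.4772, 0.1926, 0.0686]
eef_rot: [[-0.28, 0.96, 0.004], [0.96, 0.28, -0.002], [-0.003, 0.003, -1.0]]
wrist_force: [-0.1, -8.7, 8.6]
width: 0.0111
finger_force: 73.7
```

Run:
```python
from h import *
go(tcp_pre(25),106.3);print(sense()['wrist_torque'])
p=capture('wrist');print(plate_px(p)[0])
s=sense();G=s['tool_pos']+.019*zz-.0008*hx
for th in (18,20,22,24,25,26):
    t=np.radians(th);px=hx*np.cos(t)+zz*np.sin(t);pz=-hx*np.sin(t)+zz*np.cos(t)
    print(th,*[np.round(proj(p,G+px*.080-pz*.036+by*k),1) for k in(.032,-.032)])
```

```text
t 12.2 tcp [0.4772 0.1926 0.0686] yaw 106.24 shift [-0.0001 -0.0011  0.0004] roll -0.06 F [-0.1 -8.7  8.6] w 0.0111
[-0.6114116   0.27938613  0.2197667 ]
[[237  68]
 [400  67]]
18 [238.2  71.7] [398.4  71.5]
20 [236.2  70.2] [400.3  70. ]
22 [234.1  68.9] [402.4  68.7]
24 [232.   67.9] [404.5  67.6]
25 [230.8  67.4] [405.6  67.2]
26 [229.7  67.1] [406.8  66.9]
```

About 20° so far; continuing down.

>>> jog_arm(deltas=[{"tx":0,"ty":0,"tz":0.001,"roll":0,"grip":0},{"tx":0,"ty":0,"tz":0.002,"roll":0,"grip":0},{"tx":-0.001,"ty":0,"tz":0.003,"roll":0,"grip":0},{"tx":-0.001,"ty":0,"tz":0.004,"roll":0,"grip":0},{"tx":-0.001,"ty":0,"tz":0.004,"roll":0,"grip":0}])

```text
time: 12.75
tool_pos: [0.4773, 0.1927, 0.0655]
eef_rot: [[-0.28, 0.96, 0.004], [0.96, 0.28, 0.0], [-0.001, 0.004, -1.0]]
wrist_force: [-3.7, -4.1, 12.9]
width: 0.0111
finger_force: 74.2
```

>>> jog_arm(deltas=[{"tx":0,"ty":0,"tz":0.001,"roll":0,"grip":0},{"tx":0,"ty":0,"tz":0.001,"roll":0,"grip":0},{"tx":0,"ty":0,"tz":0.002,"roll":0,"grip":0},{"tx":0,"ty":0,"tz":0.002,"roll":0,"grip":0},{"tx":0,"ty":0,"tz":0.003,"roll":0,"grip":0}])

```text
time: 13.25
tool_pos: [0.4772, 0.1932, 0.0642]
eef_rot: [[-0.281, 0.96, 0.004], [0.96, 0.281, 0.002], [0.0, 0.005, -1.0]]
wrist_force: [-8.8, -4.0, 23.0]
width: 0.0108
finger_force: 75.5
```

Run:
```python
from h import *
go(tcp_pre(25),106.3);print(sense()['wrist_torque'])
p=capture('wrist');print(plate_px(p)[0])
s=sense();G=s['tool_pos']+.019*zz-.0008*hx
for th in (20,22,24,25,26):
    t=np.radians(th);px=hx*np.cos(t)+zz*np.sin(t);pz=-hx*np.sin(t)+zz*np.cos(t)
    print(th,*[np.round(proj(p,G+px*.080-pz*.036+by*k),1) for k in(.032,-.032)])
```

```text
t 13.25 tcp [0.4772 0.1932 0.0642] yaw 106.3 shift [-0.0008 -0.0013 -0.0039] roll -0.0 F [-8.8 -4.  23. ] w 0.0108
[-0.1349012   1.75098429  0.19101202]
[[235  67]
 [402  67]]
20 [236.5  70. ] [400.7  70. ]
22 [234.5  68.7] [402.8  68.7]
24 [232.3  67.6] [404.9  67.6]
25 [231.2  67.1] [406.1  67.1]
26 [230.1  66.8] [407.2  66.8]
```

>>> jog_arm(deltas=[{"tx":0,"ty":0,"tz":-0.004,"roll":0,"grip":0},{"tx":0,"ty":0,"tz":-0.012,"roll":0,"grip":0},{"tx":0,"ty":0,"tz":-0.025,"roll":0,"grip":0},{"tx":0,"ty":0,"tz":-0.04,"roll":0,"grip":0},{"tx":0,"ty":0,"tz":-0.05,"roll":0,"grip":0}], grip_force=80)

```text
time: 13.8
tool_pos: [0.4764, 0.1931, 0.111]
eef_rot: [[-0.281, 0.96, 0.001], [0.96, 0.281, 0.001], [0.0, 0.001, -1.0]]
wrist_force: [0.5, 0.3, -0.6]
width: 0.0109
finger_force: 77.8
```

```bash
cat >> h.py <<'E'
from scipy.optimize import least_squares
def corners4(p,save=None):
    px,m=plate_px(p)
    c=max(cv2.findContours(m,0,1)[0],key=cv2.contourArea)[:,0]
    L=[];  # side lines: leftmost/rightmost at rows
    rows=range(px[0][1]+15,240,5)
    xs=[(np.nonzero(m[r])[0].min(),np.nonzero(m[r])[0].max()+1) for r in rows]
    return px,list(rows),np.array(xs)
E
python3 - <<'E'
from h import *
p=capture('wrist');px,rows,xs=corners4(p);print(px,rows[0],xs[0],rows[-1],xs[-1])
np.savez('w5.npz',**p)
s=sense();G=s['tool_pos']+.019*zz;R=np.array(s['eef_rot']);x=R[:,0];yy=-R[:,1]
lf=np.polyfit(rows,xs[:,0],1);rf=np.polyfit(rows,xs[:,1],1)
def model(q):
    t=q[0];pxv=x*np.cos(t)+zz*np.sin(t);pz=-x*np.sin(t)+zz*np.cos(t)
    o=[]
    for k in(.032,-.032):
        a=proj(p,G+q[1]*x+q[2]*yy+pxv*.080-pz*.036+yy*k);b=proj(p,G+q[1]*x+q[2]*yy+pxv*.030-pz*.036+yy*k);o.append((a,b))
    r=[]
    for (a,b),l in zip(o,(lf,rf)): r+=[a[0]-np.polyval(l,a[1]),b[0]-np.polyval(l,b[1])]
    r+=[o[0][0][1]-px[0][1],o[1][0][1]-px[1][1]]
    return r
q=least_squares(model,[.4,0,0]);print(np.degrees(q.x[0]),q.x[1:],np.round(q.fun,1))
go(tcp_pre(25),106.3)
E
```

```text
[[238  66]
 [402  67]] 81 [236 403] 236 [264 376]
22.79397918599158 [-0.00036687  0.00038805] [ 0.4 -1.1 -0.1  0.7  0.5 -0.6]
t 13.85 tcp [0.4772 0.1934 0.1127] yaw 106.3 shift [-0.0009 -0.0015  0.0446] roll -0.0 F [0.8 0.6 0.4] w 0.0111
```

Run:
```python
from h import *
go(tcp_flat(-.008,-.0005,.025),106.3)
go(tcp_flat(-.008,-.0005,.0),106.3)
```

```text
t 13.85 tcp [0.4772 0.1934 0.1127] yaw 106.3 shift [-0.0134  0.0491  0.0234] roll -0.0 F [0.8 0.6 0.4] w 0.0111
t 13.85 tcp [0.4772 0.1934 0.1127] yaw 106.3 shift [-0.0028  0.049   0.046 ] roll -0.0 F [0.8 0.6 0.4] w 0.0111
```

>>> jog_arm(deltas=[{"tx":-0.004,"ty":0.015,"tz":0,"roll":0,"grip":0},{"tx":-0.009,"ty":0.03,"tz":0,"roll":0,"grip":0},{"tx":-0.0134,"ty":0.045,"tz":0.008,"roll":0,"grip":0},{"tx":-0.0134,"ty":0.049,"tz":0.018,"roll":0,"grip":0},{"tx":-0.0134,"ty":0.049,"tz":0.0234,"roll":0,"grip":0}])

```text
time: 14.35
tool_pos: [0.5263, 0.1937, 0.0841]
eef_rot: [[-0.28, 0.96, -0.003], [0.96, 0.28, -0.001], [0.0, -0.003, -1.0]]
wrist_force: [-0.5, 0.2, -1.6]
width: 0.0109
finger_force: 78.1
```

>>> jog_arm(deltas=[{"tx":0,"ty":0,"tz":0,"roll":0,"grip":0},{"tx":0,"ty":0,"tz":0,"roll":0,"grip":0},{"tx":0,"ty":0,"tz":0,"roll":0,"grip":0},{"tx":0,"ty":0,"tz":0,"roll":0,"grip":0},{"tx":0,"ty":0,"tz":0,"roll":0,"grip":0}])

```text
time: 14.85
tool_pos: [0.5269, 0.1939, 0.0864]
eef_rot: [[-0.281, 0.96, 0.001], [0.96, 0.281, 0.0], [0.0, 0.001, -1.0]]
wrist_force: [0.2, -0.7, -1.0]
width: 0.0109
finger_force: 78.1
```

Run:
```python
from h import *
p=capture('wrist');np.savez('w6.npz',**p)
cv2.imwrite('pics/w6.png',cv2.resize(p['frame'][60:200,240:400],None,fx=4,fy=4,interpolation=0)[:,:,::-1])
go(tcp_flat(-.008,-.0005,.025),106.3)
```

```text
t 14.9 tcp [0.5269 0.1938 0.0863] yaw 106.29 shift [ 0.0001  0.0013 -0.0033] roll -0.01 F [-0.   0.2 -2.3] w 0.0111
```

View pics/w6.png

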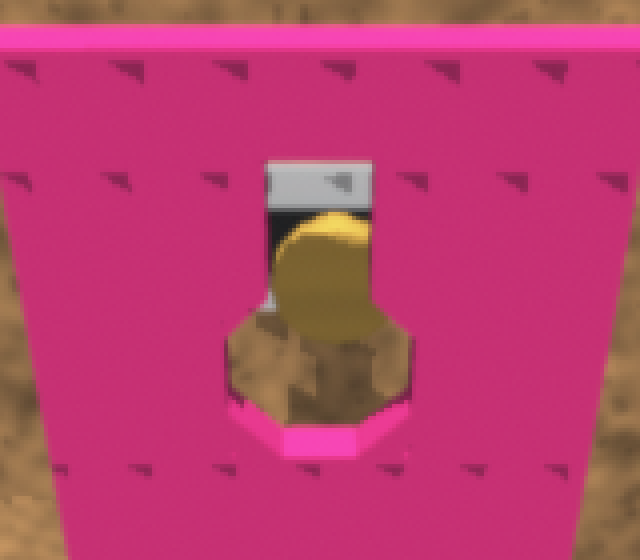

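Through the keyhole I see the brass head at crop (335,277), radius about 63. The hole's centre is near (320,370), with slot end at row 160 and near rim at row 458. Compute the offset from these.

Run:
```python
from h import *
p=dict(np.load('w6.npz'));c=lambda u,v:(240+u/4,60+v/4)
s=sense();G=s['tool_pos']+.019*zz;R=np.array(s['eef_rot']);x=R[:,0];yy=-R[:,1]
obs=[((34,5.5,6),(267,160)),((34,-5.5,6),(372,160)),((-2.5,4.35,6),(284,458)),((-2.5,-4.35,6),(357,458)),((8,10.5,6),(227,None)),((8,-10.5,6),(413,None)),((45,0,6),(None,50)),((45,0,0),(None,25))]
def P(q,a):
    t=q[0];pxv=x*np.cos(t)+zz*np.sin(t);pz=-x*np.sin(t)+zz*np.cos(t)
    return G+q[1]*x+q[2]*yy+q[3]*zz+(pxv*(a[0]+35)+yy*a[1]+pz*(a[2]-42))/1e3
def f(q):
    r=[]
    for a,(u,v) in obs:
        w=proj(p,P(q,a))
        if u is not None:r.append(w[0]-240-u/4)
        if v is not None:r.append(w[1]-60-v/4)
    return r
q=least_squares(f,[.4,0,0,0]);print(np.degrees(q.x[0]),q.x[1:],np.round(q.fun,1))
h=P(q.x,(8,0,0));hb=B.T@(h-O);print('hole in board',hb)
H=ray(p,c(334.5,277),O+.013*bn,bn);Hb=B.T@(H-O);print('head in board',Hb)
print('head diam check',H,'need board shift',Hb-hb)
d=B@np.array([Hb[0]-hb[0],Hb[1]-hb[1],0]);print('world->tool',np.round(R.T@d,4), 'down to contact along -bn', np.round(R.T@(-bn),3))
```

```text
23.189695388145843 [-0.00206863 -0.00056854 -0.00034011] [-0.5  0.1  0.8  0.1 -0.2 -0.1 -0.2 -0.1  0.1 -0.2 -0.6  0.5]
hole in board [-0.00413409  0.00021786  0.02099997]
head in board [ 0.00155832 -0.00154587  0.013     ]
head diam check [0.51162933 0.25451622 0.07844058] need board shift [ 0.00569241 -0.00176373 -0.00799997]
world->tool [ 0.0052  0.0018 -0.0024] down to contact along -bn [ 0.423 -0.001  0.906]
```

>>> jog_arm(deltas=[{"tx":0.003,"ty":0.001,"tz":-0.002,"roll":0,"grip":0},{"tx":0.0052,"ty":0.0018,"tz":-0.0024,"roll":0,"grip":0},{"tx":0.0052,"ty":0.0018,"tz":-0.0024,"roll":0,"grip":0},{"tx":0.0065,"ty":0.0018,"tz":0.0004,"roll":0,"grip":0},{"tx":0.0077,"ty":0.0018,"tz":0.003,"roll":0,"grip":0}])

```text
time: 15.4
tool_pos: [0.5264, 0.2017, 0.0826]
eef_rot: [[-0.28, 0.96, -0.0], [0.96, 0.28, -0.0], [0.0, -0.0, -1.0]]
wrist_force: [0.2, 1.1, -0.9]
width: 0.0108
finger_force: 78.1
```

>>> jog_arm(deltas=[{"tx":0,"ty":0,"tz":0,"roll":0,"grip":0},{"tx":0,"ty":0,"tz":0,"roll":0,"grip":0},{"tx":0,"ty":0,"tz":0,"roll":0,"grip":0},{"tx":0,"ty":0,"tz":0,"roll":0,"grip":0},{"tx":0,"ty":0,"tz":0,"roll":0,"grip":0}])

```text
time: 15.9
tool_pos: [0.5265, 0.2016, 0.083]
eef_rot: [[-0.28, 0.96, 0.0], [0.96, 0.28, 0.0], [-0.0, 0.0, -1.0]]
wrist_force: [0.3, 0.2, -1.5]
width: 0.0112
finger_force: 78.1
```

```bash
cat >> h.py <<'E'
def PL(q,a,G,x,yy):
    t=q[0];pxv=x*np.cos(t)+zz*np.sin(t);pz=-x*np.sin(t)+zz*np.cos(t)
    return G+q[1]*x+q[2]*yy+q[3]*zz+(pxv*(a[0]+35)+yy*a[1]+pz*(a[2]-42))/1e3
def hole(q=(np.radians(23.19),-.00207,-.00057,-.00034)):
    s=sense();R=np.array(s['eef_rot']);h=PL(q,(8,0,0),np.array(s['tool_pos'])+.019*zz,R[:,0],-R[:,1])
    hb=B.T@(h-O)-[.00156,-.00155,0];print('hole rel stud (board)',np.round(hb,4),'F',np.round(s['wrist_force'],1),'Fboard',np.round(B.T@s['wrist_force'],1),'t',s['time'])
    return hb
E
python3 - <<'E'
from h import *
hole()
p=capture('wrist')
hsv=cv2.cvtColor(p['frame'],cv2.COLOR_RGB2HSV)
f=p['frame'].astype(int);m=((f[...,0]-f[...,2]>50)&(f[...,1]-f[...,2]>30)&(hsv[...,0]>18)&(hsv[...,0]<32))
for r in range(95,185,3):
    print(r,''.join('#' if m[r,j] else ('p' if f[r,j,2]-f[r,j,1]>40 else '.') for j in range(290,350)))
E
```

```text
hole rel stud (board) [-0.0002 -0.      0.0148] F [ 0.3  0.2 -1.5] Fboard [-0.6 -0.3 -1.4] t 15.9
95 pppppppppppppppppppppppppppppppppppppppppppppppppppppppppppp
98 pppppppppppppppppppppppppppppppppppppppppppppppppppppppppppp
101 pppppppppppppppp............................pppppppppppppppp
104 pppppppppppppppp............................pppppppppppppppp
107 pppppppppppppppp............................pppppppppppppppp
110 pppppppppppppppp...........................ppppppppppppppppp
113 pppppppppppppppp...........................ppppppppppppppppp
116 pppppppppppppppp...........................ppppppppppppppppp
119 pppppppppppppppp...........................ppppppppppppppppp
122 pppppppppppppppp...........................ppppppppppppppppp
125 ppppppppppppppppp..........................ppppppppppppppppp
128 ppppppppppppppppp..........................ppppppppppppppppp
131 ppppppppppppppppp.......#############......ppppppppppppppppp
134 ppppppppppppppppp....###################...ppppppppppppppppp
137 pppppppppppppp....#########################..ppppppppppppppp
140 ppppppppppp.....#########
[... 245 characters left out ...]
.....##############################........ppppppp
155 ppppppp.........############################.........ppppppp
158 ppppppp............######################............ppppppp
161 pppppppppppppp..........############...........ppppppppppppp
164 pppppppppppppppppp........................pppppppppppppppppp
167 pppppppppppppppppppppppppppppppppppppppppppppppppppppppppppp
170 pppppppppppppppppppppppppppppppppppppppppppppppppppppppppppp
173 pppppppppppppppppppppppppppppppppppppppppppppppppppppppppppp
176 pppppppppppppppppppppppppppppppppppppppppppppppppppppppppppp
179 pppppppppppppppppppppppppppppppppppppppppppppppppppppppppppp
182 pppppppppppppppppppppppppppppppppppppppppppppppppppppppppppp
```

The head is centred in the hole. Descending along the board normal.

>>> jog_arm(deltas=[{"tx":0.001,"ty":0,"tz":0.002,"roll":0,"grip":0},{"tx":0.002,"ty":0,"tz":0.004,"roll":0,"grip":0},{"tx":0.003,"ty":0,"tz":0.006,"roll":0,"grip":0},{"tx":0.004,"ty":0,"tz":0.008,"roll":0,"grip":0},{"tx":0.0045,"ty":0,"tz":0.0095,"roll":0,"grip":0}])

```text
time: 16.45
tool_pos: [0.525, 0.2061, 0.073]
eef_rot: [[-0.281, 0.96, -0.0], [0.96, 0.281, -0.0], [0.0, -0.0, -1.0]]
wrist_force: [-0.9, -0.4, -0.7]
width: 0.0109
finger_force: 78.1
```

>>> jog_arm(deltas=[{"tx":0.0005,"ty":0,"tz":0.001,"roll":0,"grip":0},{"tx":0.001,"ty":0,"tz":0.002,"roll":0,"grip":0},{"tx":0.0013,"ty":0,"tz":0.003,"roll":0,"grip":0},{"tx":0.0015,"ty":0,"tz":0.0035,"roll":0,"grip":0},{"tx":0.0015,"ty":0,"tz":0.0035,"roll":0,"grip":0}])

```text
time: 16.95
tool_pos: [0.5247, 0.2074, 0.0698]
eef_rot: [[-0.28, 0.96, -0.0], [0.96, 0.28, 0.0], [0.0, -0.0, -1.0]]
wrist_force: [1.4, -0.4, -2.1]
width: 0.011
finger_force: 78.1
```

Run:
```python
from h import *
hole();go([0,0,0])
```

```text
hole rel stud (board) [-0.0003  0.0001  0.0003] F [ 1.4 -0.4 -2.1] Fboard [-1.6 -1.3 -1.5] t 16.95
t 16.95 tcp [0.5247 0.2074 0.0698] yaw 106.29 shift [-0.0519 -0.5618  0.0699] roll None F [ 1.4 -0.4 -2.1] w 0.011
```

>>> jog_arm(deltas=[{"tx":0,"ty":0,"tz":0.0005,"roll":0,"grip":0},{"tx":0,"ty":0,"tz":0.001,"roll":0,"grip":0},{"tx":0,"ty":0,"tz":0.0015,"roll":0,"grip":0},{"tx":0,"ty":0,"tz":0.002,"roll":0,"grip":0},{"tx":0,"ty":0,"tz":0.002,"roll":0,"grip":0}])

```text
time: 17.45
tool_pos: [0.5249, 0.2075, 0.0684]
eef_rot: [[-0.28, 0.96, 0.001], [0.96, 0.28, 0.0], [0.0, 0.001, -1.0]]
wrist_force: [-0.6, -1.1, 1.4]
width: 0.0109
finger_force: 78.4
```

>>> jog_arm(deltas=[{"tx":0,"ty":0,"tz":0.0005,"roll":0,"grip":0},{"tx":0,"ty":0,"tz":0.001,"roll":0,"grip":0},{"tx":0,"ty":0,"tz":0.0015,"roll":0,"grip":0},{"tx":0,"ty":0,"tz":0.0015,"roll":0,"grip":0},{"tx":0,"ty":0,"tz":0.0015,"roll":0,"grip":0}])

```text
time: 17.95
tool_pos: [0.5251, 0.2077, 0.0674]
eef_rot: [[-0.28, 0.96, 0.001], [0.96, 0.28, 0.001], [0.0, 0.001, -1.0]]
wrist_force: [-1.2, -0.7, 6.5]
width: 0.011
finger_force: 79.0
```

Run:
```python
from h import *
hole();print(sense()['wrist_torque'])
```

```text
hole rel stud (board) [-0.0012 -0.0003 -0.0019] F [-1.2 -0.7  6.5] Fboard [2.4 1.4 6. ] t 17.95
[0.33217143 0.42774202 0.05711805]
```

>>> jog_arm(deltas=[{"tx":0,"ty":0,"tz":0.0005,"roll":0,"grip":0},{"tx":0,"ty":0,"tz":0.001,"roll":0,"grip":0},{"tx":-0.0003,"ty":0,"tz":0.0015,"roll":0,"grip":0},{"tx":-0.0005,"ty":0,"tz":0.002,"roll":0,"grip":0},{"tx":-0.0005,"ty":0,"tz":0.002,"roll":0,"grip":0}])

```text
time: 18.45
tool_pos: [0.5256, 0.2074, 0.0666]
eef_rot: [[-0.281, 0.96, 0.003], [0.96, 0.281, 0.001], [0.001, 0.003, -1.0]]
wrist_force: [-2.7, -1.3, 10.4]
width: 0.0111
finger_force: 79.7
```

```bash
cat >> h.py <<'E'
def rows(p):
    f=p['frame'].astype(int);m=(f[...,2]-f[...,1]>40)&(f[...,0]-f[...,1]>80)
    out={}
    for r in (85,95,180,190): 
        k=np.nonzero(m[r,150:480])[0]+150; out[r]=(k.min(),k.max(),k.max()-k.min()+1)
    col=np.nonzero(m[40:130,290])[0]+40
    d=f[col,290]; return out,'far edge row',col.min(),'slot end row',np.nonzero(~m[80:150,320])[0][:1]+80
E
python3 - <<'E'
from h import *
hole();print(sense()['wrist_torque']);print(rows(capture('wrist')));print(rows(dict(np.load('w6.npz'))))
E
```

```text
hole rel stud (board) [-0.0019 -0.0008 -0.0025] F [-2.7 -1.3 10.4] Fboard [4.  3.  9.6] t 18.45
[0.28928483 0.62933893 0.13277934]
({85: (np.int64(236), np.int64(402), np.int64(167)), 95: (np.int64(237), np.int64(400), np.int64(164)), 180: (np.int64(253), np.int64(385), np.int64(133)), 190: (np.int64(255), np.int64(383), np.int64(129))}, 'far edge row', np.int64(66), 'slot end row', array([100]))
({85: (np.int64(237), np.int64(402), np.int64(166)), 95: (np.int64(238), np.int64(400), np.int64(163)), 180: (np.int64(254), np.int64(385), np.int64(132)), 190: (np.int64(256), np.int64(383), np.int64(128))}, 'far edge row', np.int64(66), 'slot end row', array([100]))
```

Seated over the head, with about 10 N on the board. Ease off slightly and slide down the slope.

>>> jog_arm(deltas=[{"tx":0,"ty":0,"tz":0,"roll":0,"grip":0},{"tx":0,"ty":0,"tz":-0.0008,"roll":0,"grip":0},{"tx":-0.002,"ty":0,"tz":0.0001,"roll":0,"grip":0},{"tx":-0.004,"ty":0,"tz":0.001,"roll":0,"grip":0},{"tx":-0.006,"ty":0,"tz":0.002,"roll":0,"grip":0}])

```text
time: 19.0
tool_pos: [0.5275, 0.2017, 0.0641]
eef_rot: [[-0.281, 0.96, 0.003], [0.96, 0.281, 0.001], [0.001, 0.003, -1.0]]
wrist_force: [-0.7, 0.5, 8.5]
width: 0.0109
finger_force: 79.4
```

Run:
```python
from h import *
hole()
```

```text
hole rel stud (board) [-0.0084 -0.001  -0.0022] F [-0.7  0.5  8.5] Fboard [4.2 0.5 7.5] t 19.0
```

>>> jog_arm(deltas=[{"tx":-0.002,"ty":-0.0004,"tz":0.0007,"roll":0,"grip":0},{"tx":-0.004,"ty":-0.0007,"tz":0.0016,"roll":0,"grip":0},{"tx":-0.006,"ty":-0.0007,"tz":0.0025,"roll":0,"grip":0},{"tx":-0.008,"ty":-0.0007,"tz":0.0034,"roll":0,"grip":0},{"tx":-0.009,"ty":-0.0007,"tz":0.0039,"roll":0,"grip":0}])

```text
time: 19.5
tool_pos: [0.5293, 0.1927, 0.06]
eef_rot: [[-0.28, 0.96, 0.003], [0.96, 0.28, 0.001], [0.0, 0.003, -1.0]]
wrist_force: [-0.8, 0.5, 8.2]
width: 0.0109
finger_force: 79.3
```

Run:
```python
from h import *
hole()
```

```text
hole rel stud (board) [-0.0184 -0.0002 -0.002 ] F [-0.8  0.5  8.2] Fboard [4.1 0.6 7.1] t 19.5
```

>>> jog_arm(deltas=[{"tx":-0.001,"ty":0,"tz":0.0004,"roll":0,"grip":0},{"tx":-0.002,"ty":0,"tz":0.0009,"roll":0,"grip":0},{"tx":-0.0027,"ty":0,"tz":0.0012,"roll":0,"grip":0},{"tx":-0.003,"ty":0,"tz":0.0014,"roll":0,"grip":0},{"tx":-0.003,"ty":0,"tz":0.0014,"roll":0,"grip":0}])

```text
time: 20.0
tool_pos: [0.5302, 0.1898, 0.0587]
eef_rot: [[-0.28, 0.96, 0.003], [0.96, 0.28, 0.001], [0.0, 0.003, -1.0]]
wrist_force: [0.5, 0.3, 7.2]
width: 0.0114
finger_force: 79.3
```

>>> jog_arm(deltas=[{"tx":-0.0003,"ty":0,"tz":0.0001,"roll":0,"grip":0},{"tx":-0.0006,"ty":0,"tz":0.0003,"roll":0,"grip":0},{"tx":-0.001,"ty":0,"tz":0.0005,"roll":0,"grip":0},{"tx":-0.001,"ty":0,"tz":0.0005,"roll":0,"grip":0},{"tx":-0.001,"ty":0,"tz":0.0005,"roll":0,"grip":0}])

```text
time: 20.5
tool_pos: [0.5304, 0.1889, 0.0582]
eef_rot: [[-0.281, 0.96, 0.003], [0.96, 0.281, 0.001], [0.0, 0.003, -1.0]]
wrist_force: [0.4, -0.5, 7.2]
width: 0.0108
finger_force: 79.3
```

Run:
```python
from h import *
hole()
```

```text
hole rel stud (board) [-0.0227 -0.0002 -0.002 ] F [ 0.4 -0.5  7.2] Fboard [ 2.5 -0.3  6.8] t 20.5
```

>>> jog_arm(deltas=[{"tx":-0.0003,"ty":0,"tz":0.0001,"roll":0,"grip":0},{"tx":-0.0006,"ty":0,"tz":0.0003,"roll":0,"grip":0},{"tx":-0.001,"ty":0,"tz":0.0005,"roll":0,"grip":0},{"tx":-0.001,"ty":0,"tz":0.0005,"roll":0,"grip":0},{"tx":-0.001,"ty":0,"tz":0.0005,"roll":0,"grip":0}])

```text
time: 21.0
tool_pos: [0.5307, 0.1879, 0.0577]
eef_rot: [[-0.28, 0.96, 0.003], [0.96, 0.28, 0.001], [0.0, 0.003, -1.0]]
wrist_force: [0.1, -0.4, 7.8]
width: 0.0109
finger_force: 79.3
```

>>> jog_arm(deltas=[{"tx":-0.0003,"ty":0,"tz":0.0001,"roll":0,"grip":0},{"tx":-0.0006,"ty":0,"tz":0.0003,"roll":0,"grip":0},{"tx":-0.001,"ty":0,"tz":0.0005,"roll":0,"grip":0},{"tx":-0.001,"ty":0,"tz":0.0005,"roll":0,"grip":0},{"tx":-0.001,"ty":0,"tz":0.0005,"roll":0,"grip":0}])

```text
time: 21.5
tool_pos: [0.531, 0.1872, 0.0573]
eef_rot: [[-0.281, 0.96, 0.003], [0.96, 0.281, 0.002], [0.001, 0.003, -1.0]]
wrist_force: [-0.6, 0.6, 8.0]
width: 0.011
finger_force: 79.3
```

Run:
```python
from h import *
hole()
```

```text
hole rel stud (board) [-0.0247 -0.0003 -0.0021] F [-0.6  0.6  8. ] Fboard [4.1 0.4 6.9] t 21.5
```

>>> jog_arm(deltas=[{"tx":-0.0003,"ty":0,"tz":0.0001,"roll":0,"grip":0},{"tx":-0.0006,"ty":0,"tz":0.0003,"roll":0,"grip":0},{"tx":-0.001,"ty":0,"tz":0.0005,"roll":0,"grip":0},{"tx":-0.001,"ty":0,"tz":0.0005,"roll":0,"grip":0},{"tx":-0.001,"ty":0,"tz":0.0005,"roll":0,"grip":0}])

```text
time: 22.0
tool_pos: [0.5311, 0.1871, 0.0572]
eef_rot: [[-0.281, 0.96, 0.003], [0.96, 0.281, 0.003], [0.002, 0.003, -1.0]]
wrist_force: [-2.3, 3.2, 8.8]
width: 0.0109
finger_force: 79.5
```

Run:
```python
from h import *
hole()
p=capture('wrist')
f=p['frame'].astype(int);print(rows(p))
hsv=cv2.cvtColor(p['frame'],cv2.COLOR_RGB2HSV);m=((f[...,0]-f[...,2]>40)&(f[...,1]-f[...,2]>25)&(hsv[...,0]>18)&(hsv[...,0]<32))
for r in range(60,185,3):
    print(r,''.join('#' if m[r,j] else ('p' if f[r,j,2]-f[r,j,1]>40 else '.') for j in range(290,350)))
```

```text
hole rel stud (board) [-0.0249 -0.0003 -0.002 ] F [-2.3  3.2  8.8] Fboard [7.1 1.3 6.4] t 22.0
({85: (np.int64(236), np.int64(402), np.int64(167)), 95: (np.int64(238), np.int64(400), np.int64(163)), 180: (np.int64(253), np.int64(385), np.int64(133)), 190: (np.int64(255), np.int64(383), np.int64(129))}, 'far edge row', np.int64(66), 'slot end row', array([93]))
60 ............................................................
63 ............................................................
66 pppppppppppppppppppppppppppppppppppppppppppppppppppppppppppp
69 pppppppppppppppppppppppppppppppppppppppppppppppppppppppppppp
72 pppppppppppppppppppppppppppppppppppppppppppppppppppppppppppp
75 pppppppppppppppppppppppppppppppppppppppppppppppppppppppppppp
78 pppppppppppppppppppppppppppppppppppppppppppppppppppppppppppp
81 pppppppppppppppppppppppppppppppppppppppppppppppppppppppppppp
84 pppppppppppppppppppppppppppppppppppppppppppppppppppppppppppp
87 pppppppppppppppppppppppppppppppppppppppppppppppppppppppppppp
90 pppppppppppppppppppppppppppppppppppppppppppppppppppppppppppp
93 pppppppppppppppppppppppppp....
[... 1278 characters left out ...]
...........................................ppppppp
156 ppppppp..............................................ppppppp
159 ppppppppp..........................................ppppppppp
162 ppppppppppppppp................................ppppppppppppp
165 pppppppppppppppp...........................ppppppppppppppppp
168 pppppppppppppppppp.ppppppppppppppppppppp..pppppppppppppppppp
171 pppppppppppppppppppppppppppppppppppppppppppppppppppppppppppp
174 pppppppppppppppppppppppppppppppppppppppppppppppppppppppppppp
177 pppppppppppppppppppppppppppppppppppppppppppppppppppppppppppp
180 pppppppppppppppppppppppppppppppppppppppppppppppppppppppppppp
183 pppppppppppppppppppppppppppppppppppppppppppppppppppppppppppp
```

Stop felt: no travel on the last millimetre, along-slope force up to 7 N, and the head sits over the slot end. Ease off and release.

>>> jog_arm(deltas=[{"tx":0,"ty":0,"tz":-0.0005,"roll":0,"grip":0},{"tx":0,"ty":0,"tz":-0.0008,"roll":0,"grip":0},{"tx":0,"ty":0,"tz":-0.0008,"roll":0,"grip":0.5},{"tx":0,"ty":0,"tz":-0.0008,"roll":0,"grip":0.5},{"tx":0,"ty":0,"tz":-0.0008,"roll":0,"grip":0.5}])

```text
time: 22.55
tool_pos: [0.5301, 0.1853, 0.0551]
eef_rot: [[-0.28, 0.96, -0.001], [0.96, 0.28, -0.001], [-0.0, -0.001, -1.0]]
wrist_force: [-0.2, -0.8, -0.4]
width: 0.0428
finger_force: 0.0
```

>>> jog_arm(deltas=[{"tx":0,"ty":0,"tz":0,"roll":0,"grip":0.6},{"tx":0,"ty":0,"tz":0,"roll":0,"grip":0.6},{"tx":0,"ty":0,"tz":0,"roll":0,"grip":0.6},{"tx":0,"ty":0,"tz":0,"roll":0,"grip":0.6},{"tx":0,"ty":0,"tz":0,"roll":0,"grip":0.6}])

```text
time: 23.05
tool_pos: [0.5304, 0.1856, 0.0559]
eef_rot: [[-0.28, 0.96, -0.0], [0.96, 0.28, 0.0], [0.0, -0.0, -1.0]]
wrist_force: [-0.5, 0.3, 0.3]
width: 0.0513
finger_force: 0.0
```

Now go straight up, clear of the clip.

>>> jog_arm(deltas=[{"tx":0,"ty":0,"tz":-0.01,"roll":0,"grip":0.6},{"tx":0,"ty":0,"tz":-0.03,"roll":0,"grip":0.6},{"tx":0,"ty":0,"tz":-0.06,"roll":0,"grip":0.6},{"tx":0,"ty":0,"tz":-0.1,"roll":0,"grip":0.6},{"tx":0,"ty":0,"tz":-0.14,"roll":0,"grip":0.6}])

```text
time: 23.55
tool_pos: [0.53, 0.1855, 0.1978]
eef_rot: [[-0.28, 0.96, -0.0], [0.96, 0.28, -0.0], [-0.0, -0.0, -1.0]]
wrist_force: [0.9, 0.9, 0.1]
width: 0.051
finger_force: 0.0
```

>>> jog_arm(deltas=[{"tx":-0.01,"ty":0,"tz":-0.01,"roll":0,"grip":0.6},{"tx":-0.03,"ty":0,"tz":-0.02,"roll":0,"grip":0.6},{"tx":-0.05,"ty":0,"tz":-0.03,"roll":0,"grip":0.6},{"tx":-0.05,"ty":0,"tz":-0.03,"roll":0,"grip":0.6},{"tx":-0.05,"ty":0,"tz":-0.03,"roll":0,"grip":0.6}])

```text
time: 24.05
tool_pos: [0.5445, 0.1374, 0.226]
eef_rot: [[-0.28, 0.96, 0.0], [0.96, 0.28, 0.0], [0.0, 0.0, -1.0]]
wrist_force: [-0.4, 0.6, -1.1]
width: 0.0513
finger_force: 0.0
```

Run:
```python
from h import *
go([0,0,0])
p=capture('wrist');cv2.imwrite('pics/w9.png',p['frame'][:,:,::-1])
f=p['frame'].astype(int);m=((f[...,0]-f[...,1]>80)&(f[...,2]-f[...,1]>40)&(f[...,0]>100)).astype(np.uint8);m[:, :150]=0
c=max(cv2.findContours(m,0,1)[0],key=cv2.contourArea)
W=np.array([(B.T@(ray(p,u,O+.006*bn,bn)-O))[:2] for u in c[:,0]],np.float32)*1000
print(cv2.minAreaRect(W),W.min(0),W.max(0))
for n in ('wrist','side'):
  q=capture(n)
  for k in ('slot_end','entry_hole','clip_plate'):
    for d in place_of(q,k)[:2]:print(n,k,np.round(B.T@(np.array(d['position'])-O),4),round(d['conf'],2))
```

```text
t 24.05 tcp [0.5445 0.1374 0.226 ] yaw 106.23 shift [ 0.0202 -0.5612  0.2258] roll None F [-0.4  0.6 -1.1] w 0.0513
((-34.104827880859375, -1.6123924255371094), (100.6962890625, 63.47719955444336), 0.08719149231910706) [-84.40722  -33.394882] [16.197086 30.158905]
wrist slot_end [ 0.0022  0.0014 -0.004 ] 0.58
wrist entry_hole [-0.0184 -0.0013 -0.0007] 0.84
wrist entry_hole [-0.0642  0.0003  0.0424] 0.66
wrist clip_plate [-0.0302 -0.0029  0.0023] 0.68
wrist clip_plate [ 0.0042 -0.0003 -0.0036] 0.2
side slot_end [ 0.0027 -0.0008 -0.003 ] 0.69
side slot_end [-0.3517  0.1969  0.0911] 0.59
side entry_hole [-0.3607  0.2098  0.0943] 0.63
side entry_hole [-0.023  -0.0024 -0.0014] 0.62
side clip_plate [-0.3708  0.2138  0.0961] 0.98
side clip_plate [-0.0261  0.0019  0.0007] 0.59
```

The outline fits as a flat 100.7 x 63.5 mm plate, with yaw 0.1° and slot_end 0.4 mm from the stud. Handing in.

```bash
python3 -c "
from cell import *
print(hand_in())"
```

```text
the job is handed in; nothing more can be done
None
```

I hung the pink plate on the stud, slid it home, released it and handed the job in; the hand-in gave no verdict. The last look showed it flat and square on the cork, with the stud about 0.4 mm from the slot end, and the largest wrist force I read was about 25 N, while tilting the plate on the cork.

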